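# Tap a tin's lid home and stack the tins

### The job

The blue tin's lid is standing proud: tap it fully home with the mallet before anything is set on it, then put the mallet down on the tray clear of the tins. Stack the green and the red tin on the blue tin where it stands, in either order, one on top of the other, squarely, so that each sits down flush over the raised panel of the lid below. Leave the bench block, the pliers and the brush where they are.

Things in the scene. Friction and masses are not known exactly. Their poses are not given: they have to be found in the camera images.
- blue_tin: Blue rectangular tin (lid panel blue too), foot of the column, 100 mm long (x) by 60 mm wide (y), origin at the centre of its underside. Its aluminium slip lid stands proud, showing a bare brass-coloured band. With the lid home its flat edge is 44 mm up and its raised panel (92 x 52 mm at its foot, 86 x 46 mm on top) 48 mm up; fully proud, 8 mm more. 0.38 kg, loose on the tray.
- lid (a joint): How far the blue tin's lid has been driven down, m: 0 fully proud, 0.008 home. It is a tight fit and takes about 7 N.
- lid_top (a point): Centre of the top of the raised panel of the blue tin's lid (it goes down with the lid).
- green_tin: Green rectangular tin, 100 mm long (x) by 60 mm wide (y), closed, lid panel in the same colour. Origin at the centre of its underside. Flat edge of its bright lid 44 mm up, a raised panel 4 mm higher (92 x 52 mm at its foot, 86 x 46 mm on top). A rim under it, 5 mm deep, 95 x 55 mm inside, fits over such a panel (1.5 mm play a side): nested tins rise 44 mm each. 0.35 kg. Grip across the 60 mm.
- red_tin: Red rectangular tin, 100 mm long (x) by 60 mm wide (y), closed, lid panel in the same colour. Origin at the centre of its underside. Flat edge of its bright lid 44 mm up, a raised panel 4 mm higher (92 x 52 mm at its foot, 86 x 46 mm on top). A rim under it, 5 mm deep, 95 x 55 mm inside, fits over such a panel (1.5 mm play a side): nested tins rise 44 mm each. 0.35 kg. Grip across the 60 mm.
- mallet: Short 0.4 kg mallet standing on one face: upright round head 60 mm high, 42 mm across (brass, white nylon faces above and below); wooden handle running level from the head along its -x, 22 mm wide (y), 26 mm high, to 140 mm from the head's axis, its middle 30 mm above the face. Origin at the centre of the lower face.
- mallet_grip (a point): Point in the middle of the mallet's handle, 47 mm from the head's axis and 30 mm above its lower face; a good place to grip across the handle.
- bench_block: Bystander: steel block, 75 x 75 x 22 mm, origin at the centre of its underside.
- pliers: Bystander: teal pliers lying flat, 36 x 149 x 12 mm, long along their y, origin at the centre of the underside.
- brush: Bystander: brass scratch brush with a wooden handle, 15 x 150 x 23 mm, long along its y, origin at the centre of the underside.

How it is judged:
On the way, in this order (a step that is already met when the one before it is completed fails the run):
1. the blue tin's lid is home, with the mallet on it (value of joint lid above 0.0065 m and contact force between mallet and lid above 0.5 N).
2. the mallet is down and the green or the red tin sits squarely on the blue tin, let go (height (world z) of mallet_grip below 0.06 m and contact force between the fingers and mallet below 0.1 N and ((z of green_tin in the frame of blue_tin between 0.042 and 0.046 m and x of green_tin in the frame of blue_tin between -0.004 and 0.004 m and y of green_tin in the frame of blue_tin between -0.004 and 0.004 m and angle between the x axis of green_tin and the x axis of blue_tin, either way round below 0.07 rad and angle between green_tin's own z axis and vertical below 0.05 rad and contact force between the fingers and green_tin below 0.1 N) or (z of red_tin in the frame of blue_tin between 0.042 and 0.046 m and x of red_tin in the frame of blue_tin between -0.004 and 0.004 m and y of red_tin in the frame of blue_tin between -0.004 and 0.004 m and angle between the x axis of red_tin and the x axis of blue_tin, either way round below 0.07 rad and angle between red_tin's own z axis and vertical below 0.05 rad and contact force between the fingers and red_tin below 0.1 N))), for 0.2 s.
At the end, for the whole second after the job is handed in: Blue lid home within 1.5 mm. Green and red tins nested on the blue one in either order: each within 4 mm of centre, 2 mm of height, 4 degrees of square, upright. Blue tin moved under 30 mm. Mallet on the tray, head 70 mm or more from the blue tin's middle, touching no tin. All at rest (value of joint lid above 0.0065 m and ((z of green_tin in the frame of blue_tin between 0.042 and 0.046 m and x of green_tin in the frame of blue_tin between -0.004 and 0.004 m and y of green_tin in the frame of blue_tin between -0.004 and 0.004 m and angle between the x axis of green_tin and the x axis of blue_tin, either way round below 0.07 rad and angle between each of green_tin, red_tin's own z axis and vertical below 0.05 rad and z of red_tin in the frame of green_tin between 0.042 and 0.046 m and x of red_tin in the frame of green_tin between -0.004 and 0.004 m and y of red_tin in the frame of green_tin between -0.004 and 0.004 m and angle between the x axis of red_tin and the x axis of green_tin, either way round below 0.07 rad) or (z of red_tin in the frame of blue_tin between 0.042 and 0.046 m and x of red_tin in the frame of blue_tin between -0.004 and 0.004 m and y of red_tin in the frame of blue_tin between -0.004 and 0.004 m and angle between the x axis of red_tin and the x axis of blue_tin, either way round below 0.07 rad and angle between each of red_tin, green_tin's own z axis and vertical below 0.05 rad and z of green_tin in the frame of red_tin between 0.042 and 0.046 m and x of green_tin in the frame of red_tin between -0.004 and 0.004 m and y of green_tin in the frame of red_tin between -0.004 and 0.004 m and angle between the x axis of green_tin and the x axis of red_tin, either way round below 0.07 rad)) and height (world z) of blue_tin below 0.004 m and angle between blue_tin's own z axis and vertical below 0.05 rad and distance of blue_tin from where it was at the start of the episode below 0.03 m and height (world z) of mallet_grip below 0.06 m and horizontal distance between mallet and blue_tin above 0.07 m and contact force between mallet and blue_tin below 0.1 N and contact force between mallet and green_tin below 0.1 N and contact force between mallet and red_tin below 0.1 N and linear speed of each of blue_tin, green_tin, red_tin, mallet below 0.02 m/s).
It fails at once if a tin is set on the blue tin's lid while that lid is still proud (value of joint lid below 0.006 m and contact force between any of green_tin, red_tin and lid above 1 N).
It fails at once if the fingers press on the blue tin's lid (contact force between the fingers and lid above 5 N).
It fails at once if the bench block, the pliers or the brush is moved by more than 20 mm (distance of any of bench_block, pliers, brush from where it was at the start of the episode above 0.02 m).
It also fails if it takes over 72 s, if anything falls off the work surface, if the arm or the gripper's body presses on something with over 40 N, if the wrist force passes 120 N, or if a joint passes its speed limit or range.

### The arm

A 7-joint arm with a two-finger parallel gripper is mounted at the origin on a cart in front of the work surface, level with it; the furniture and walls round the work are solid. World frame = base frame: x ahead of the robot, y to its left, z up, the work surface at z = 0. Lengths are in m, angles in rad, forces in N, time in s.
With the tool pointing down it reaches from about 0.425 to 0.925 m from the base axis. Payload 6.8 kg.
Tool frame: the origin (TCP) lies midway between the tips of the shut fingers; the grasp point (between the pads) lies 19 mm behind it (bot.hold_point_z is the distance from the TCP to the grasp point, in m); z points along the fingers, y is the line along which they close (so a half turn about z gives the same grasp; the last joint's range is limited). The gripper opens to 85 mm and grips with 20 to 120 N. Pads are 22 mm wide; open, the fingers measure 114 mm over their backs; the gripper's body (76 mm by 85 mm) begins 54 mm behind the grasp point. The pads swing forward as they close: fully open they stand 13 mm farther back than shut.
Start: joints at [1.195, 0.477, 0.022, 1.555, -0.011, 1.109, -0.083], TCP at [0.179, -0.651, 0.231] pointing down, gripper open.
Joint ranges: [-2.96, 2.96], [-0.34, 2.1], [-1.41, 1.46], [0.24, 2.44], [-1.37, 4.51], [0.17, 1.92], [-2.96, 2.96]. Speed limits (rad/s): [2.39, 2.39, 3.14, 3.14, 3.14, 3.14, 3.14].

### API

Orientations are given as a unit quaternion [w, x, y, z].
In Python, from station import bot gives the robot as it stands. The module is installed in compiled form; this text tells all that it offers.
- The arm moves only by the tool step_arm, never from a script. Its argument "increments" is a list that holds one entry, the list of rows, each a list of 7 numbers: the opening, from -1 (shut) to 1 (fully open), then the shift along the tool's x, y, z in mm, then the turn, a rotation vector about the tool's x, y, z in degrees. In form: [[[grip, x, y, z, ax, ay, az], ...]]. A call has 1 to 10 rows; each row is the pose to reach, as a shift and turn from the pose commanded when the call began, along the tool's axes at that moment; what a row does not reach only later rows make up. A row lasts 1/12 s, in which the tool goes at most 41.7 mm and 7.16 degrees, less where a joint would pass 70% of its speed; a pose out of reach is approached as far as the arm can. A call with a gripper value outside its range is refused whole. The fingers move at their own pace and stop on an object; "force" is the grip in N (left out, the last holds). Time passes only in rows, so rows that repeat a pose let the fingers close. It gives the time, the measured TCP pose, the force, the opening and the grip force at its end, in the units of the state.
- bot.get_obs(): the state, without advancing time (a new reading comes with each control period).
- bot.read_camera(name): name is "scene" or "side" or "wrist"; returns a dict with "image" (400x640x3 uint8, red, green, blue), "camera_matrix" (3x3 intrinsics, pixels), "dist" ([k1, k2, p1, p2, k3] as OpenCV has them; the pictures are not rectified), "R" (3x3) and "t" (3): a world point X has camera coordinates R X + t. Camera axes: x right, y down, z forward; pixel columns grow to the right and rows downward; lengths in m; the calibration is good to about 2 mm. A picture is of the moment at which its call begins. There is no depth.
- bot.hand_in(): hands the job in; it is judged then, once.
The state is a dict: "t": time; "q": joint angles; "joint_vel": joint speeds; "joint_torque": joint torques, N m; "eef_pos": TCP position; "tool_rot": TCP orientation; "contact_force": force on the tool from outside, world axes, zero at the start; "torque": the same for the moment, N m; "gripper_width": opening from 0.0 (shut) to 1.0 (fully open); "grasp_force": force on a finger pad.
Only numpy, scipy, OpenCV 4.12 (cv2) and the standard library are available. Lean on these libraries where they do the work, as an engineer would, in place of code of your own. Each camera call takes 0.05 s, during which the arm holds its last target. There are 200 camera calls.

## Working session

There is one attempt and no reset: what is moved stays moved. The work goes in short steps, Python scripts to look and compute and a tool call to move; the robot and the scene stay as the last step left them, time stands still between calls to the robot, and variables do not carry over. Pictures are saved under pics/ and viewed, at most 12 in all, crops included, and the job is handed in when it is done.

Besides the shell and the picture viewer there is one more tool, called after ">>>" in YAML: its name, and indented under it one key for each argument. step_arm: Moves the arm, as the interface text tells. Its arguments: {"type":"object","properties":{"increments":{"type":"array"},"force":{"type":"number"}},"required":["increments"]}

```bash
mkdir -p pics
cat > h.py <<'E'
import numpy as np, cv2
from scipy.spatial.transform import Rotation as Ro
from station import bot
def save(c,n,crop=None,s=1):
    d=bot.read_camera(c); im=d["image"][:,:,::-1]
    if crop: x0,y0,x1,y1=crop; im=im[y0:y1,x0:x1]
    if s!=1: im=cv2.resize(np.ascontiguousarray(im),None,fx=s,fy=s,interpolation=cv2.INTER_CUBIC)
    cv2.imwrite("pics/"+n+".png",im); np.savez("pics/"+n+".npz",**{k:np.array(v) for k,v in d.items()}); return d
def ray(d,uv):
    p=cv2.undistortPoints(np.array([[uv]],float),np.array(d["camera_matrix"]),np.array(d["dist"]))[0,0]
    R=np.array(d["R"]);t=np.array(d["t"]); return -R.T@t, R.T@np.array([p[0],p[1],1])
def onz(d,uv,z):
    c,v=ray(d,uv); return c+v*(z-c[2])/v[2]
def proj(d,X):
    R=np.array(d["R"]); p,_=cv2.projectPoints(np.array(X,float).reshape(-1,3),cv2.Rodrigues(R)[0],np.array(d["t"]),np.array(d["camera_matrix"]),np.array(d["dist"])); return p[:,0]
def tool():
    o=bot.get_obs(); q=o["tool_rot"]; return np.array(o["eef_pos"]),Ro.from_quat([q[1],q[2],q[3],q[0]]).as_matrix(),o
E
python3 - <<'E'
from h import *
for c in("scene","side","wrist"):
    d=save(c,c+"0",s=1.25); print(c,-d["R"].T@d["t"],d["R"][2])
p,R,o=tool();print(p,R,o)
E
```

```text
scene [0.14353547 0.92744554 0.79076831] [ 0.32188251 -0.72764343 -0.60574474]
side [ 0.20589155 -0.2666435   0.80694063] [ 0.37227805  0.36970937 -0.85130725]
wrist [ 0.25372205 -0.62969876  0.37445683] [-0.29324295 -0.07895178 -0.95277237]
[ 0.17847659 -0.65051359  0.23053369] [[ 9.64368462e-01  2.64562429e-01 -4.36698352e-04]
 [ 2.64562782e-01 -9.64367508e-01  1.35756950e-03]
 [-6.19758173e-05 -1.42473134e-03 -9.99998983e-01]] {'t': 0.15, 'q': array([ 1.19493616,  0.4776531 ,  0.0223438 ,  1.55619248, -0.01154202,
        1.10930026, -0.08311161]), 'joint_vel': array([ 0.00155434, -0.00310467,  0.000367  , -0.00265542, -0.00045346,
        0.00072595, -0.00085029]), 'joint_torque': array([ 2.39686371e-03, -5.96927118e+01,  1.60995785e+00, -2.81494153e+01,
        1.26004391e-02,  6.57456141e-03,  5.11481034e-06]), 'eef_pos': array([ 0.17847659, -0.65051359,  0.23053369]), 'tool_rot': array([-7.01855530e-04,  9.91051834e-01,  1.33475665e-01, -1.25794169e-04]), 'contact_force': array([-0.05115753, -0.33690863, -0.22881057]), 'torque': array([-0.01530733, -0.02597728, -0.04583956]), 'grasp_force': 0.0, 'gripper_width': 1.0045424842473325}
```

View pics/scene0.png

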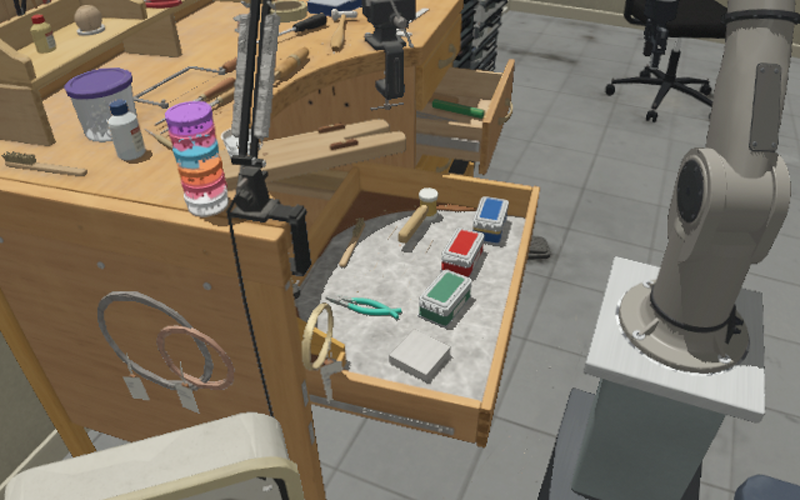

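View pics/side0.png

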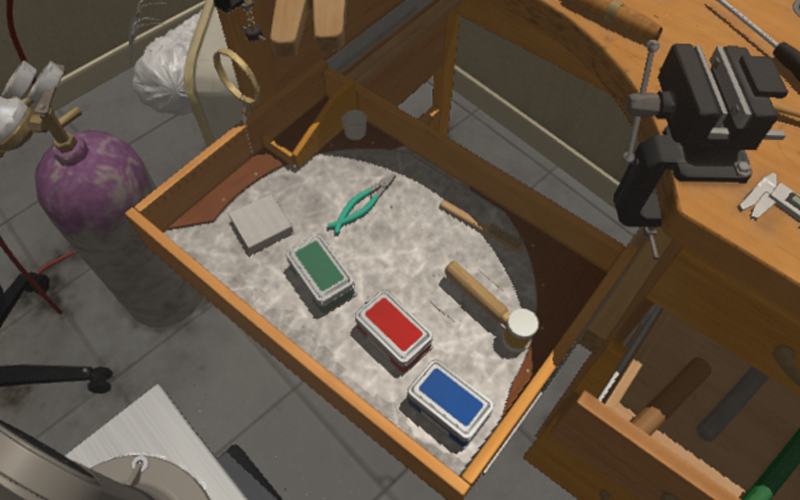

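```bash
cat >> h.py <<'E'
def panel(d,col,z,roi):
    im=d["image"]; hsv=cv2.cvtColor(np.ascontiguousarray(im),cv2.COLOR_RGB2HSV); H,S,V=[hsv[...,i].astype(int) for i in range(3)]
    lo=dict(red=(H<8)|(H>172),green=(H>50)&(H<90),blue=(H>100)&(H<125))[col]
    m=(lo&(S>100)&(V>(90 if col!="green" else 60))).astype(np.uint8)
    k=np.zeros_like(m); x0,y0,x1,y1=roi; k[y0:y1,x0:x1]=1; m*=k
    m=cv2.morphologyEx(m,cv2.MORPH_OPEN,np.ones((3,3),np.uint8))
    n,l,st,_=cv2.connectedComponentsWithStats(m); i=1+np.argmax(st[1:,4])
    c=max(cv2.findContours((l==i).astype(np.uint8),0,1)[0],key=len)[:,0]
    P=np.array([onz(d,u,z)[:2] for u in c])*1000
    (cx,cy),(w,h),a=cv2.minAreaRect(P.astype(np.float32))
    if w<h: w,h,a=h,w,a+90
    a=(a+90)%180-90
    return [round(float(v),1) for v in(cx,cy,w,h,a)]
E
python3 - <<'E'
from h import *
L=lambda n:dict(np.load(f"pics/{n}.npz"))
s=L("side0");c=L("scene0")
for col,z,r1,r2 in(("green",.048,(225,185,290,250),(325,210,385,265)),("red",.048,(280,230,350,300),(345,175,395,230)),("blue",.056,(320,285,400,355),(370,150,410,200))):
    print(col,panel(s,col,z,r1),panel(c,col,z,r2))
f=1/1.25
for n,u,z in(("head",(523,323),.06),("hend",(452,268),.043),("hnear",(507,313),.043)): print(n,onz(s,np.array(u)*f,z))
for n,u,z in(("head",(428,194),.06),("hend",(405,238),.043)): print(n,onz(c,np.array(u)*f,z))
for n,u,z in(("wall top",(128,212),.05),("wall top",(465,492),.05),("wall",(645,265),.05),("block",(258,215),.022),("pl",(332,230),0.006),("pl",(392,178),0.006),("br",(440,205),0.015),("br",(520,245),.015)):print(n,onz(s,np.array(u)*f,z))
for n,u in (("scene",(486,407)),("scene",(538,190))): print("sc",onz(c,np.array(u)*f,.05))
d=np.load("pics/side0.npz")["image"][:,:,::-1]
cv2.imwrite("pics/side0c.png",cv2.resize(d[120:380,220:460],None,fx=2.3,fy=2.3,interpolation=cv2.INTER_CUBIC))
E
```

```text
Traceback (most recent call last):
  File "h.py", line 24, in panel
    n,l,st,_=cv2.connectedComponentsWithStats(m); i=1+np.argmax(st[1:,4])
                                                      ~~~~~~~~~^^^^^^^^^^
ValueError: attempt to get argmax of an empty sequence
```

```bash
sed -i 's/(S>100)&/(S>(100 if col!="green" else 65))\&/' h.py
python3 - <<'E'
from h import *
L=lambda n:dict(np.load(f"pics/{n}.npz"))
s=L("side0");c=L("scene0")
for col,z,r1,r2 in(("green",.048,(225,185,290,250),(325,210,385,265)),("red",.048,(280,230,350,300),(345,175,395,230)),("blue",.056,(320,285,400,355),(370,150,410,200))):
    print(col,panel(s,col,z,r1),panel(c,col,z,r2))
f=1/1.25
for n,u,z in(("head",(523,323),.06),("hend",(452,268),.043),("hnear",(507,313),.043)): print(n,onz(s,np.array(u)*f,z))
for n,u,z in(("head",(428,194),.06),("hend",(405,238),.043)): print(n,onz(c,np.array(u)*f,z))
for n,u,z in(("wall top",(128,212),.05),("wall top",(465,492),.05),("wall",(645,265),.05),("block",(258,215),.022),("pl",(332,230),0.006),("pl",(392,178),0.006),("br",(440,205),0.015),("br",(520,245),.015)):print(n,onz(s,np.array(u)*f,z))
for n,u in (("scene",(486,407)),("scene",(538,190))): print("sc",onz(c,np.array(u)*f,.05))
d=np.load("pics/side0.npz")["image"][:,:,::-1]
cv2.imwrite("pics/side0c.png",cv2.resize(d[120:380,220:460],None,fx=2.3,fy=2.3,interpolation=cv2.INTER_CUBIC))
E
```

```text
green [419.7, 121.8, 75.1, 35.2, 81.6] [418.7, 123.8, 73.6, 35.5, 82.0]
red [435.2, -17.1, 77.3, 37.0, -89.3] [433.8, -15.6, 74.8, 36.5, -89.3]
blue [417.0, -142.6, 75.8, 35.9, -83.2] [415.7, -139.3, 72.9, 35.8, -83.0]
head [ 0.55818459 -0.1405809   0.06      ]
hend [ 0.55711237 -0.01055274  0.043     ]
hnear [ 0.56148045 -0.11243102  0.043     ]
head [ 0.55615108 -0.13244761  0.06      ]
hend [0.54703348 0.01236295 0.043     ]
wall top [0.26386215 0.39194721 0.05      ]
wall top [ 0.34726863 -0.23574274  0.05      ]
wall [ 0.7631902  -0.20336886  0.05      ]
block [0.41430454 0.268674   0.022     ]
pl [0.48625786 0.1772799  0.006     ]
pl [0.62406253 0.1879885  0.006     ]
br [0.63835286 0.09155655 0.015     ]
br [ 0.67501932 -0.04465366  0.015     ]
sc [0.26701652 0.35359005 0.05      ]
sc [ 0.34329417 -0.26112436  0.05      ]
```

View pics/side0c.png

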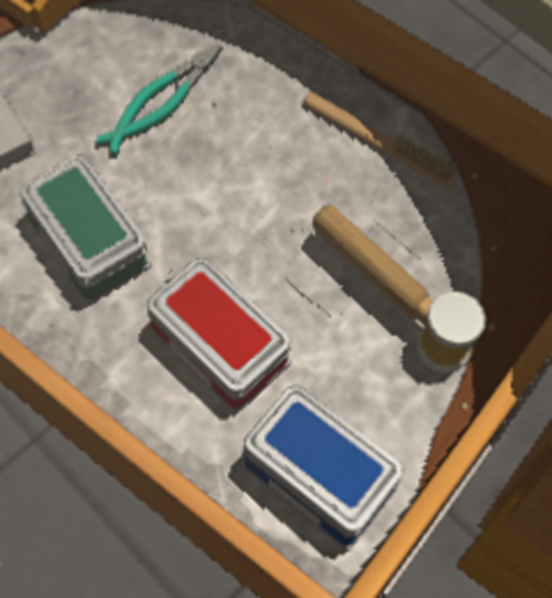

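```bash
cat >> h.py <<'E'
def go(x,y,z,az):
    """tool shift (mm) and turn (deg) to world TCP (m), tool y azimuth az (deg, or +180), pointing down"""
    p,R,o=tool(); a=np.radians(az); ty=np.array([np.cos(a),np.sin(a),0]); tz=np.array([0,0,-1.]); T=np.c_[np.cross(ty,tz),ty,tz]
    print("shift",(R.T@(np.array([x,y,z])-p)*1000).round(1),"turn",np.degrees(Ro.from_matrix(R.T@T).as_rotvec()).round(2),"t",round(o["t"],2))
def tri(d1,u1,d2,u2):
    A=[];b=[]
    for d,u in((d1,u1),(d2,u2)):
        c,v=ray(d,u); v/=np.linalg.norm(v); M=np.eye(3)-np.outer(v,v); A.append(M); b.append(M@c)
    return np.linalg.solve(A[0]+A[1],b[0]+b[1])
E
python3 - <<'E'
from h import *
L=lambda n:dict(np.load(f"pics/{n}.npz"))
s=L("side0");c=L("scene0");f=1/1.25
C=lambda u:np.array(u)/2.3+[220,120]
print("head",onz(s,C((456,317)),.06),"hend",onz(s,C((327,210)),.043),"hn",onz(s,C((422,298)),.043))
print("walls",tri(s,np.array((465,492))*f,c,np.array((538,190))*f),tri(s,np.array((128,212))*f,c,np.array((486,407))*f))
go(.556,-.085,.22,2)
E
```

```text
head [ 0.55881125 -0.13972926  0.06      ] hend [ 0.56245832 -0.00681269  0.043     ] hn [ 0.55999048 -0.10882978  0.043     ]
walls [ 0.34171233 -0.23653166  0.06572553] [0.26259504 0.3717073  0.0733592 ]
shift [ 513.7 -445.5   11.1] turn [-7.000e-02 -5.000e-02 -7.666e+01] t 0.15
```

>>> step_arm:
  increments:
    - [[1,40,-35,-40,0,0,-7],[1,80,-70,-40,0,0,-14],[1,514,-445,-40,0,0,-76.5],[1,514,-445,-40,0,0,-76.5],[1,514,-445,-40,0,0,-76.5],[1,514,-445,-40,0,0,-76.5],[1,514,-445,-40,0,0,-76.5],[1,514,-445,-40,0,0,-76.5],[1,514,-445,-40,0,0,-76.5],[1,514,-445,-40,0,0,-76.5]]

```text
t: 0.98
eef_pos: [0.4055, -0.3103, 0.2684]
tool_rot: [0.0, 0.725, 0.688, -0.0]
contact_force: [1.4, -0.3, 0.2]
gripper_width: 1.0
grasp_force: 0.0
```

>>> step_arm:
  increments:
    - [[1,0,0,0,0,0,0]]

```text
t: 1.07
eef_pos: [0.4102, -0.3039, 0.2689]
tool_rot: [0.0, 0.721, 0.693, 0.002]
contact_force: [0.6, 0.6, -0.0]
gripper_width: 0.998
grasp_force: 0.0
```

```bash
python3 -c "
from h import *
go(.556,-.085,.22,2);print(tool()[0],bot.get_obs()['q'])"
```

```text
shift [224.4 136.8  49.9] turn [ 0.17 -0.16 -4.31] t 1.07
[ 0.41016709 -0.30385727  0.26887508] [ 0.86519992  0.19522012 -0.39566454  1.87692287  0.08040259  1.08414757
  0.39844933]
```

>>> step_arm:
  increments:
    - [[1,224,137,20,0,0,-4.5],[1,224,137,20,0,0,-4.5],[1,224,137,20,0,0,-4.5],[1,224,137,20,0,0,-4.5],[1,224,137,20,0,0,-4.5],[1,224,137,20,0,0,-4.5],[1,224,137,20,0,0,-4.5],[1,224,137,20,0,0,-4.5],[1,224,137,20,0,0,-4.5]]

```text
t: 1.82
eef_pos: [0.5547, -0.0963, 0.2478]
tool_rot: [-0.0, 0.7, 0.715, -0.0]
contact_force: [0.7, 0.8, -0.6]
gripper_width: 1.0
grasp_force: 0.0
```

```bash
python3 -c "
from h import *
d=save('wrist','w1',s=1.25)
go(.556,-.085,.22,2);print(tool()[0],-d['R'].T@d['t'])"
```

```text
shift [12.8  2.  27.9] turn [-0.07  0.04 -0.92] t 1.87
[ 0.55425243 -0.09778661  0.24795036] [ 0.55358643 -0.018244    0.39189335]
```

View pics/w1.png

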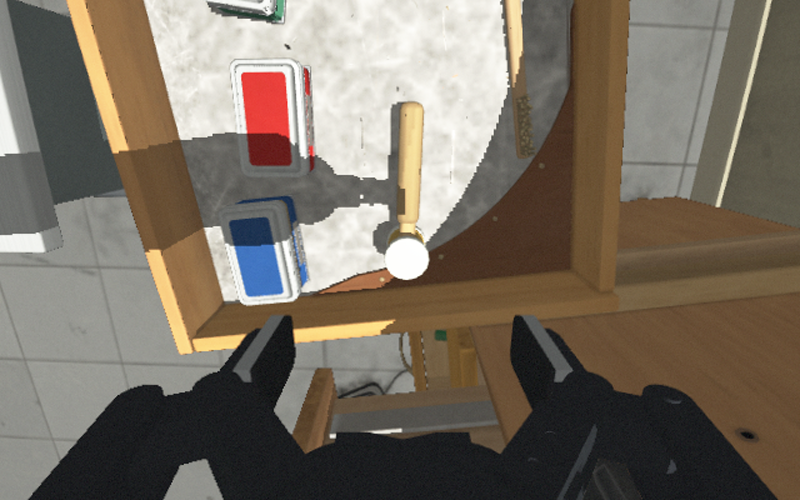

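Run:
```python
from h import *
d=dict(np.load("pics/w1.npz"));f=.8
for n,u,z in(("head",(407,258),.06),("hend",(411.5,103),.043),("hn",(409,220),.043)):print(n,onz(d,np.array(u)*f,z))
print("wall front inner",onz(d,np.array((122,60))*f,.07),onz(d,np.array((190,335))*f,.07), "right",onz(d,np.array((400,318))*f,.07))
for c,z,r in(("red",.048,(170,45,260,150)),("blue",.056,(170,155,250,250))):print(c,panel(d,c,z,r))
```

```text
head [ 0.56005245 -0.13488739  0.06      ]
hend [0.56070479 0.00236581 0.043     ]
hn [ 0.56131936 -0.10246464  0.043     ]
wall front inner [0.32932056 0.03007857 0.07      ] [ 0.34827228 -0.21653837  0.07      ] right [ 0.55469951 -0.19240877  0.07      ]
red [434.3, -14.4, 77.2, 37.9, -89.4]
blue [418.1, -151.2, 52.9, 37.1, -83.2]
```

```bash
python3 -c "
from h import *
go(.560,-.090,.012,0)"
```

```text
shift [  7.8   6.2 235.9] turn [-0.07  0.04  1.08] t 1.87
```

>>> step_arm:
  increments:
    - [[1,8,6,40,0,0,1],[1,8,6,80,0,0,1],[1,8,6,120,0,0,1],[1,8,6,150,0,0,1],[1,8,6,170,0,0,1],[1,8,6,170,0,0,1],[1,8,6,170,0,0,1]]

```text
t: 2.45
eef_pos: [0.5596, -0.0904, 0.0779]
tool_rot: [-0.001, 0.707, 0.707, -0.001]
contact_force: [-0.4, -0.7, 1.0]
gripper_width: 1.0
grasp_force: 0.0
```

```bash
python3 -c "
from h import *
go(.560,-.090,.012,0)"
```

```text
shift [ 0.4  0.6 65.9] turn [-0.13  0.04 -0.01] t 2.45
```

Descend, close at 100 N, lift.

>>> step_arm:
  increments:
    - [[1,0,0,30,0,0,0],[1,0,0,55,0,0,0],[1,0,0,66,0,0,0],[1,0,0,66,0,0,0],[-1,0,0,66,0,0,0],[-1,0,0,66,0,0,0],[-1,0,0,66,0,0,0],[-1,0,0,66,0,0,0],[-1,0,0,66,0,0,0],[-1,0,0,66,0,0,0]]
  force: 110

```text
t: 3.28
eef_pos: [0.5611, -0.0887, 0.0133]
tool_rot: [0.0, 0.706, 0.708, 0.0]
contact_force: [-2.9, 0.3, 8.0]
gripper_width: 0.237
grasp_force: 106.3
```

>>> step_arm:
  increments:
    - [[-1,0,0,0,0,0,0],[-1,0,0,0,0,0,0],[-1,0,0,0,0,0,0]]

```text
t: 3.53
eef_pos: [0.561, -0.0886, 0.0133]
tool_rot: [0.0, 0.706, 0.708, 0.0]
contact_force: [-1.7, 0.5, 6.9]
gripper_width: 0.243
grasp_force: 106.3
```

>>> step_arm:
  increments:
    - [[-1,0,0,-20,0,0,0],[-1,0,0,-60,0,0,0],[-1,0,0,-100,0,0,0],[-1,0,0,-120,0,0,0],[-1,0,0,-120,0,0,0]]

```text
t: 3.95
eef_pos: [0.5637, -0.0884, 0.1372]
tool_rot: [0.003, 0.706, 0.708, 0.003]
contact_force: [1.1, -0.2, -3.6]
gripper_width: 0.24
grasp_force: 108.2
```

```bash
python3 -c "
from h import *
save('side','s1',(220,100,540,340),2.5)
print(bot.get_obs()['gripper_width'],bot.get_obs()['contact_force'])
go(.4577,-.1175,.13,-60)"
```

```text
0.23587141440332446 [ 0.22430281 -0.46688614 -5.2574683 ]
shift [ -28.7 -104.4    4. ] turn [ 0.25 -0.09 60.12] t 4.0
```

View pics/s1.png

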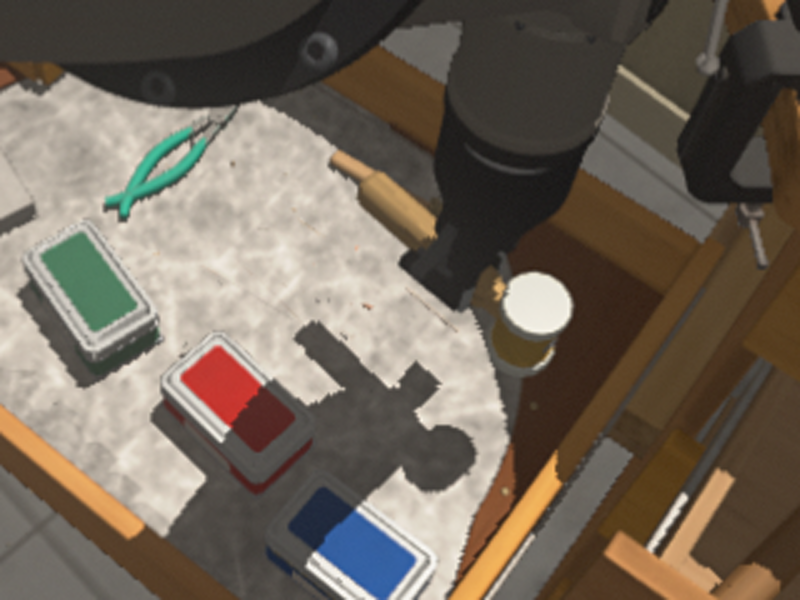

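>>> step_arm:
  increments:
    - [[-1,-29,-104,0,0,0,60],[-1,-29,-104,0,0,0,60],[-1,-29,-104,0,0,0,60],[-1,-29,-104,0,0,0,60],[-1,-29,-104,0,0,0,60],[-1,-29,-104,0,0,0,60],[-1,-29,-104,0,0,0,60],[-1,-29,-104,0,0,0,60],[-1,-29,-104,0,0,0,60],[-1,-29,-104,0,0,0,60]]

```text
t: 4.83
eef_pos: [0.4551, -0.1175, 0.1304]
tool_rot: [-0.001, 0.966, 0.259, -0.002]
contact_force: [-0.6, -0.0, -3.8]
gripper_width: 0.238
grasp_force: 108.7
```

```bash
python3 -c "
from h import *
d=save('side','s2',(300,200,460,360),4)
p,R,o=tool();h=p+R@np.array([-.048,0,0]);print('head axis',h,o['contact_force'])
go(.4577,-.1175,.13,-60)"
```

```text
head axis [ 0.41385085 -0.14164899  0.13079932] [ 0.5960746  -0.21824693 -4.30611254]
shift [2.  1.2 0.7] turn [-0.12  0.15  0.23] t 4.88
```

View pics/s2.png

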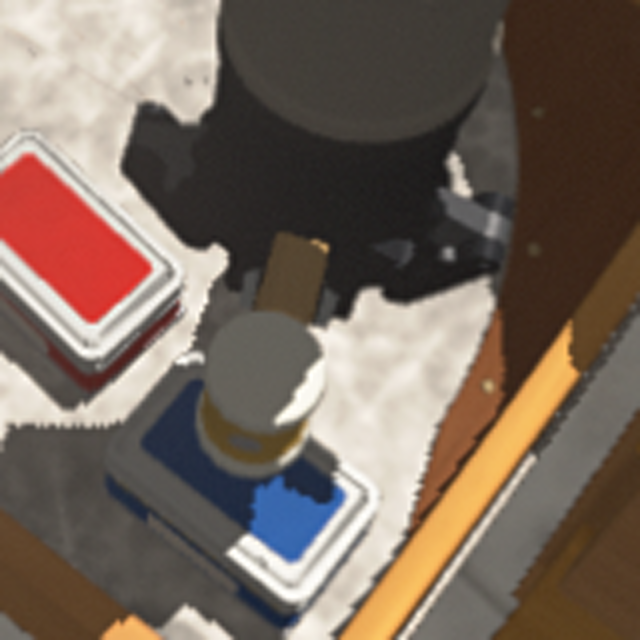

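>>> step_arm:
  increments:
    - [[-1,2,1,25,0,0,0],[-1,2,1,45,0,0,0],[-1,2,1,55,0,0,0],[-1,2,1,58,0,0,0],[-1,2,1,60,0,0,0],[-1,2,1,62,0,0,0],[-1,2,1,63,0,0,0],[-1,2,1,64,0,0,0]]

```text
t: 5.55
eef_pos: [0.4596, -0.1177, 0.069]
tool_rot: [0.0, 0.966, 0.26, 0.001]
contact_force: [0.3, 0.1, -3.6]
gripper_width: 0.24
grasp_force: 108.6
```

>>> step_arm:
  increments:
    - [[-1,0,0,1,0,0,0],[-1,0,0,2,0,0,0],[-1,0,0,3,0,0,0]]

```text
t: 5.8
eef_pos: [0.4597, -0.1177, 0.066]
tool_rot: [0.0, 0.966, 0.26, 0.001]
contact_force: [-0.9, 0.8, 2.9]
gripper_width: 0.239
grasp_force: 109.6
```

>>> step_arm:
  increments:
    - [[-1,0,0,1,0,0,0],[-1,0,0,2,0,0,0]]

```text
t: 5.97
eef_pos: [0.4597, -0.1177, 0.0637]
tool_rot: [0.0, 0.966, 0.26, 0.001]
contact_force: [-0.5, 0.3, 3.3]
gripper_width: 0.24
grasp_force: 109.7
```

>>> step_arm:
  increments:
    - [[-1,0,0,1,0,0,0],[-1,0,0,2,0,0,0]]

```text
t: 6.13
eef_pos: [0.4597, -0.1177, 0.0615]
tool_rot: [0.0, 0.966, 0.26, 0.001]
contact_force: [0.7, 0.1, 3.4]
gripper_width: 0.239
grasp_force: 109.8
```

>>> step_arm:
  increments:
    - [[-1,0,0,0.5,0,0,0],[-1,0,0,1,0,0,0]]

```text
t: 6.3
eef_pos: [0.4599, -0.1176, 0.061]
tool_rot: [0.0, 0.966, 0.26, 0.001]
contact_force: [-1.1, 0.7, 14.8]
gripper_width: 0.241
grasp_force: 111.2
```

>>> step_arm:
  increments:
    - [[-1,0,0,0.5,0,0,0],[-1,0,0,1,0,0,0]]

```text
t: 6.47
eef_pos: [0.4601, -0.1175, 0.0607]
tool_rot: [0.0, 0.966, 0.26, 0.001]
contact_force: [-2.7, 2.4, 23.7]
gripper_width: 0.239
grasp_force: 112.5
```

>>> step_arm:
  increments:
    - [[-1,0,0,0,0,0,0],[-1,0,0,0,0,0,0],[-1,0,0,-30,0,0,0],[-1,0,0,-70,0,0,0],[-1,0,0,-75,0,0,0]]

```text
t: 6.88
eef_pos: [0.4614, -0.1179, 0.1386]
tool_rot: [0.001, 0.966, 0.26, 0.003]
contact_force: [2.1, -0.1, -3.2]
gripper_width: 0.241
grasp_force: 109.3
```

```bash
python3 -c "
from h import *
go(.561,-.0886,.13,0)"
```

```text
shift [100.8  24.6   9.1] turn [  0.35  -0.12 -59.87] t 6.88
```

>>> step_arm:
  increments:
    - [[-1,101,25,0,0,0,-60],[-1,101,25,0,0,0,-60],[-1,101,25,0,0,0,-60],[-1,101,25,0,0,0,-60],[-1,101,25,0,0,0,-60],[-1,101,25,0,0,0,-60],[-1,101,25,0,0,0,-60],[-1,101,25,0,0,0,-60],[-1,101,25,0,0,0,-60],[-1,101,25,0,0,0,-60]]

```text
t: 7.72
eef_pos: [0.5576, -0.0887, 0.1327]
tool_rot: [-0.001, 0.706, 0.708, -0.001]
contact_force: [-0.5, 0.1, -2.9]
gripper_width: 0.242
grasp_force: 109.3
```

```bash
python3 -c "
from h import *
go(.561,-.0886,.0133,0)"
```

```text
shift [  0.    3.7 119.4] turn [-0.16 -0.04  0.2 ] t 7.72
```

>>> step_arm:
  increments:
    - [[-1,0,2,40,0,0,0],[-1,0,2,75,0,0,0],[-1,0,2,100,0,0,0],[-1,0,2,110,0,0,0],[-1,0,2,114,0,0,0],[-1,0,2,117,0,0,0],[-1,0,2,119,0,0,0],[-1,0,2,120,0,0,0]]

```text
t: 8.38
eef_pos: [0.5621, -0.0886, 0.0155]
tool_rot: [0.001, 0.706, 0.708, 0.001]
contact_force: [0.8, -0.7, -4.1]
gripper_width: 0.238
grasp_force: 108.8
```

>>> step_arm:
  increments:
    - [[-1,0,0,1,0,0,0],[-1,0,0,2,0,0,0]]

```text
t: 8.55
eef_pos: [0.5618, -0.0885, 0.0134]
tool_rot: [0.001, 0.706, 0.708, 0.001]
contact_force: [-2.1, 1.6, 7.9]
gripper_width: 0.24
grasp_force: 110.6
```

>>> step_arm:
  increments:
    - [[-1,0,0,0.5,0,0,0],[-1,0,0,0.5,0,0,0]]

```text
t: 8.72
eef_pos: [0.5618, -0.0885, 0.0134]
tool_rot: [0.001, 0.706, 0.708, 0.0]
contact_force: [-1.9, 0.4, 5.1]
gripper_width: 0.239
grasp_force: 110.9
```

Down; release and rise, then head for a hover where red and blue can both be seen.

>>> step_arm:
  increments:
    - [[0.3,0,0,0,0,0,0],[0.3,0,0,0,0,0,0],[0.3,0,0,0,0,0,0],[0.3,0,0,0,0,0,0],[0.3,0,0,-20,0,0,0],[1,0,0,-60,0,0,0],[1,0,0,-100,0,0,0],[1,0,0,-140,0,0,0],[1,0,0,-180,0,0,0],[1,0,0,-180,0,0,0]]

```text
t: 9.55
eef_pos: [0.5657, -0.0883, 0.2001]
tool_rot: [0.005, 0.706, 0.708, 0.004]
contact_force: [1.3, 0.3, 0.3]
gripper_width: 1.004
grasp_force: 0.0
```

```bash
python3 -c "
from h import *
go(.445,-.12,.22,5)"
```

```text
shift [ -31.5 -120.5  -21.4] turn [ 0.75  0.14 -4.86] t 9.55
```

>>> step_arm:
  increments:
    - [[1,35,-115,-40,0,0,-3],[1,35,-115,-40,0,0,-3],[1,35,-115,-40,0,0,-3],[1,35,-115,-40,0,0,-3],[1,35,-115,-40,0,0,-3],[1,35,-115,-40,0,0,-3],[1,35,-115,-40,0,0,-3]]

```text
t: 10.13
eef_pos: [0.4467, -0.0541, 0.2317]
tool_rot: [0.0, 0.688, 0.726, 0.0]
contact_force: [-0.4, 0.2, -1.1]
gripper_width: 1.002
grasp_force: 0.0
```

```bash
python3 -c "
from h import *
d=save('wrist','w2',s=1.25);s=save('side','s3')
print(tool()[0],panel(s,'green',.048,(225,185,290,250)))
for n,dd in(('w',d),('s',s)):
  for c,z in(('red',.048),('blue',.048)):
    try: print(n,c,panel(dd,c,z,(0,0,640,400) if n=='w' else (270,230,400,355)))
    except Exception as e: print(e)
"
```

```text
[ 0.44656271 -0.05398152  0.23132879] [419.7, 121.8, 75.1, 35.2, 81.6]
w red [434.7, -14.2, 78.0, 37.4, -89.3]
w blue [416.9, -139.7, 77.1, 36.9, -83.2]
s red [435.1, -5.2, 53.5, 36.4, 89.9]
s blue [417.2, -142.4, 75.9, 36.0, -83.1]
```

View pics/w2.png

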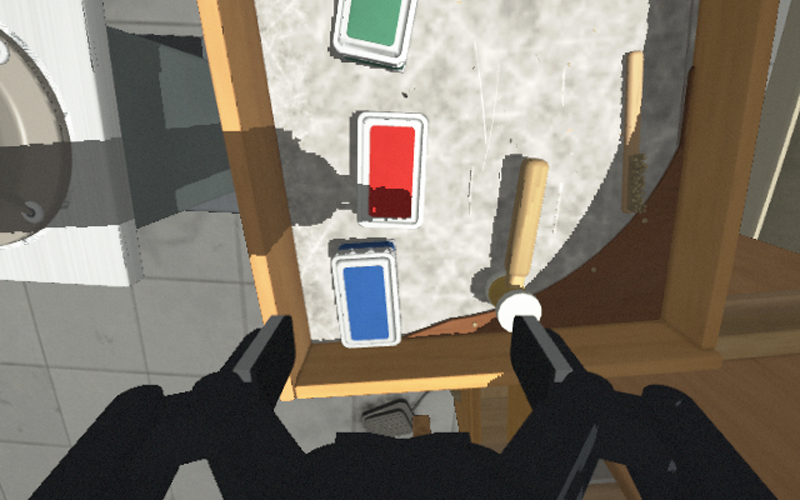

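```bash
python3 -c "
from h import *
go(.4345,-.0155,.07,.7)"
```

```text
shift [ 38.9  -9.9 161.4] turn [-0.03 -0.06  2.42] t 10.23
```

>>> step_arm:
  increments:
    - [[1,20,-5,30,0,0,2.5],[1,39,-10,60,0,0,2.5],[1,39,-10,100,0,0,2.5],[1,39,-10,140,0,0,2.5],[1,39,-10,160,0,0,2.5],[1,39,-10,160,0,0,2.5],[1,39,-10,160,0,0,2.5]]

```text
t: 10.82
eef_pos: [0.4334, -0.0149, 0.0709]
tool_rot: [-0.002, 0.703, 0.711, -0.001]
contact_force: [0.1, 0.0, 0.6]
gripper_width: 1.0
grasp_force: 0.0
```

```bash
python3 -c "
from h import *
go(.4345,-.0155,.008,.7)"
```

```text
shift [-0.6  1.3 62.9] turn [-0.18 -0.07 -0.03] t 10.82
```

>>> step_arm:
  increments:
    - [[1,-0.5,0.5,35,0,0,0],[1,-0.5,0.5,58,0,0,0],[1,-0.5,0.5,63,0,0,0],[1,-0.5,0.5,63,0,0,0],[-1,-0.5,0.5,63,0,0,0],[-1,-0.5,0.5,63,0,0,0],[-1,-0.5,0.5,63,0,0,0],[-1,-0.5,0.5,63,0,0,0],[-1,-0.5,0.5,63,0,0,0],[-1,-0.5,0.5,63,0,0,0]]
  force: 60

```text
t: 11.65
eef_pos: [0.4356, -0.0159, 0.0108]
tool_rot: [0.001, 0.703, 0.711, 0.001]
contact_force: [-1.4, -0.1, 9.8]
gripper_width: 0.69
grasp_force: 63.0
```

>>> step_arm:
  increments:
    - [[-1,0,0,0,0,0,0],[-1,0,0,-30,0,0,0],[-1,0,0,-65,0,0,0],[-1,0,0,-95,0,0,0],[-1,0,0,-95,0,0,0],[-1,0,0,-95,0,0,0]]

```text
t: 12.15
eef_pos: [0.4356, -0.0163, 0.1059]
tool_rot: [0.002, 0.704, 0.711, 0.001]
contact_force: [-0.6, -0.2, -3.7]
gripper_width: 0.688
grasp_force: 68.7
```

```bash
python3 -c "
from h import *
go(.4168,-.1405,.08,6.8)
d=save('wrist','w3',s=1.25)
print(bot.get_obs()['gripper_width'],bot.get_obs()['contact_force'])
p,R,o=tool();print(p)
for c,z in(('red',p[2]+.040),('blue',.048)): print(c,panel(d,c,z,(0,0,640,400)))
"
```

```text
shift [-123.9  -20.2   26. ] turn [ 0.28  0.08 -6.22] t 12.15
0.6917501045051114 [ 0.11261575  0.1523892  -3.81493709]
[ 0.43426106 -0.01644493  0.1044764 ]
red [442.9, -22.8, 38.7, 31.6, -78.0]Traceback (most recent call last):
  File "<string>", line 7, in <module>
    for c,z in(('red',p[2]+.040),('blue',.048)): print(c,panel(d,c,z,(0,0,640,400)))
                                                         ~~~~~^^^^^^^^^^^^^^^^^^^^^
  File "h.py", line 24, in panel
    n,l,st,_=cv2.connectedComponentsWithStats(m); i=1+np.argmax(st[1:,4])
                                                      ~~~~~~~~~^^^^^^^^^^
    return _wrapfunc(a, 'argmax', axis=axis, out=out, **kwds)
    return bound(*args, **kwds)
ValueError: attempt to get argmax of an empty sequence
```

>>> step_arm:
  increments:
    - [[-1,-40,-7,0,0,0,-3],[-1,-80,-13,0,0,0,-6],[-1,-115,-18,0,0,0,-6],[-1,-124,-20,0,0,0,-6],[-1,-124,-20,10,0,0,-6],[-1,-124,-20,20,0,0,-6],[-1,-124,-20,20,0,0,-6],[-1,-124,-20,20,0,0,-6]]

```text
t: 12.87
eef_pos: [0.4148, -0.1382, 0.0826]
tool_rot: [-0.002, 0.664, 0.748, -0.0]
contact_force: [0.5, 0.1, -2.0]
gripper_width: 0.694
grasp_force: 68.4
```

```bash
python3 -c "
from h import *
go(.4172,-.141,.0548,6.8);p,R,o=tool();print(p)
d=save('side','s4',(280,220,440,370),4)
b=p[2]-.0108
for c,z in(('red',b+.048),): print(c,panel(d,c,z,(280,220,440,370)))
"
```

```text
shift [-3.1  2.2 27.7] turn [-0.15 -0.12 -0.  ] t 12.87
[ 0.41475296 -0.13820242  0.08255057]
red [418.3, -166.8, 36.8, 21.7, 6.3]
```

View pics/s4.png

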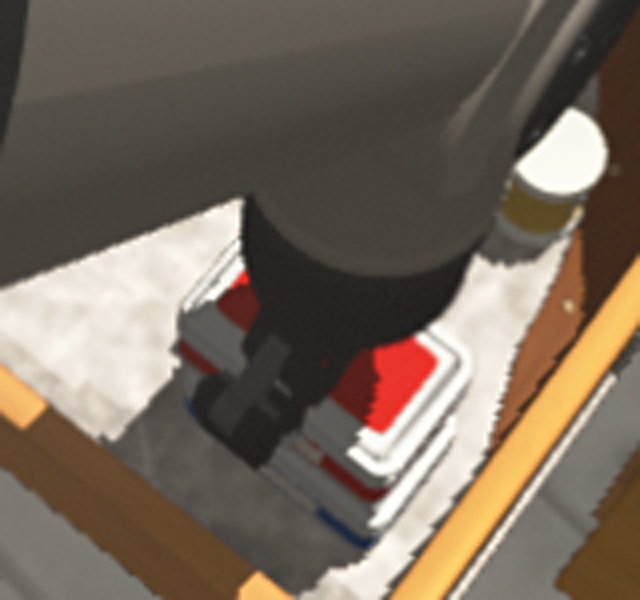

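>>> step_arm:
  increments:
    - [[-1,-3,2,0,0,0,0],[-1,-3,2,8,0,0,0],[-1,-3,2,16,0,0,0],[-1,-3,2,20,0,0,0],[-1,-3,2,22,0,0,0],[-1,-3,2,23,0,0,0],[-1,-3,2,23,0,0,0]]

```text
t: 13.5
eef_pos: [0.4177, -0.1427, 0.0605]
tool_rot: [-0.0, 0.665, 0.747, -0.0]
contact_force: [-0.9, 0.5, -2.7]
gripper_width: 0.696
grasp_force: 68.5
```

```bash
python3 -c "
from h import *
go(.4172,-.141,.0548,6.8)"
```

```text
shift [ 1.8 -0.3  5.7] turn [-0.03 -0.02 -0.15] t 13.5
```

>>> step_arm:
  increments:
    - [[-1,1.5,0,0,0,0,0],[-1,1.5,0,1,0,0,0],[-1,1.5,0,2,0,0,0],[-1,1.5,0,3,0,0,0]]

```text
t: 13.83
eef_pos: [0.4179, -0.1414, 0.0579]
tool_rot: [0.0, 0.665, 0.747, 0.0]
contact_force: [-0.1, -0.5, -2.5]
gripper_width: 0.694
grasp_force: 68.5
```

>>> step_arm:
  increments:
    - [[-1,0,0,1,0,0,0],[-1,0,0,2,0,0,0]]

```text
t: 14.0
eef_pos: [0.4178, -0.1414, 0.0558]
tool_rot: [0.0, 0.665, 0.747, -0.0]
contact_force: [0.6, 0.6, -3.7]
gripper_width: 0.691
grasp_force: 68.5
```

>>> step_arm:
  increments:
    - [[-1,0,0,0.5,0,0,0],[-1,0,0,1,0,0,0]]

```text
t: 14.17
eef_pos: [0.4178, -0.1414, 0.0548]
tool_rot: [0.0, 0.665, 0.747, -0.0]
contact_force: [-1.3, 0.1, 2.2]
gripper_width: 0.692
grasp_force: 69.2
```

>>> step_arm:
  increments:
    - [[-1,0,0,0.5,0,0,0],[1,0,0,0.5,0,0,0],[1,0,0,0.5,0,0,0],[1,0,0,0.5,0,0,0],[1,0,0,0,0,0,0],[1,0,0,-30,0,0,0],[1,0,0,-70,0,0,0],[1,0,0,-110,0,0,0],[1,0,0,-150,0,0,0],[1,0,0,-180,0,0,0]]

```text
t: 15.0
eef_pos: [0.4185, -0.1411, 0.2381]
tool_rot: [0.001, 0.665, 0.747, 0.001]
contact_force: [0.9, -0.6, -0.2]
gripper_width: 1.0
grasp_force: 0.0
```

```bash
python3 -c "
from h import *
go(.433,.04,.25,-2)"
```

```text
shift [178.2  35.5 -12. ] turn [0.15 0.06 8.67] t 15.0
```

>>> step_arm:
  increments:
    - [[1,140,30,-90,0,0,9],[1,140,30,-90,0,0,9],[1,140,30,-90,0,0,9],[1,140,30,-90,0,0,9],[1,140,30,-90,0,0,9],[1,140,30,-90,0,0,9],[1,140,30,-90,0,0,9],[1,140,30,-90,0,0,9]]

```text
t: 15.67
eef_pos: [0.4307, -0.0004, 0.3238]
tool_rot: [-0.001, 0.722, 0.692, -0.001]
contact_force: [0.2, 0.4, -0.8]
gripper_width: 1.001
grasp_force: 0.0
```

```bash
python3 -c "
from h import *
d=save('wrist','w4',s=1.25);s=save('side','s5')
print(tool()[0])
for n,dd in(('w',d),('s',s)):
  for c,z in(('green',.048),('red',.092)):
    try: print(n,c,panel(dd,c,z,(200,0,460,270) if n=='w' else (200,180,420,370)))
    except Exception as e: print(e)
"
```

```text
[ 4.30780064e-01 -2.91525711e-04  3.23834456e-01]
w green [419.2, 125.6, 77.0, 36.9, 81.7]
w red [416.1, -126.8, 50.1, 37.4, -83.1]
s green [419.7, 121.8, 75.1, 35.2, 81.6]
s red [418.0, -142.7, 77.3, 37.2, -83.3]
```

View pics/w4.png

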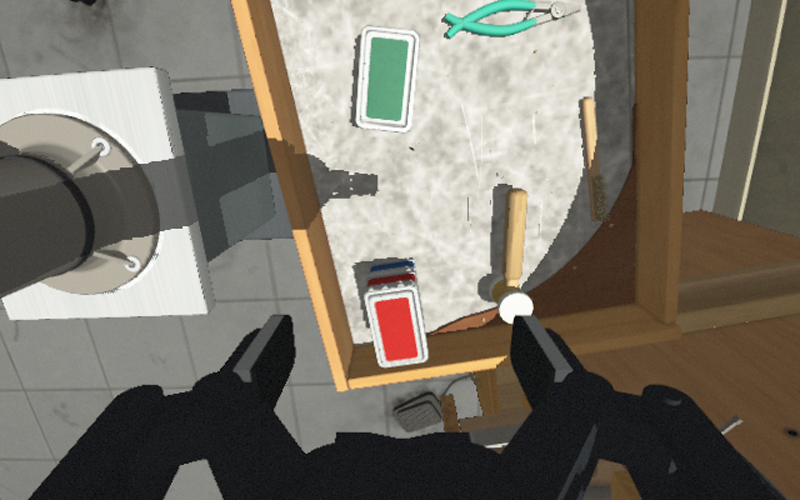

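```bash
python3 -c "
from h import *
d=dict(np.load('pics/w4.npz'));print(panel(d,'red',.092,(200,200,400,300)))
go(.4192,.1230,.07,-8.3)"
```

```text
[417.7, -140.3, 77.3, 37.5, -83.2]
shift [122.7 -16.4 253.9] turn [-0.12  0.    5.8 ] t 15.77
```

>>> step_arm:
  increments:
    - [[1,40,-5,20,0,0,6],[1,80,-10,50,0,0,6],[1,110,-16,80,0,0,6],[1,123,-16,120,0,0,6],[1,123,-16,160,0,0,6],[1,123,-16,200,0,0,6],[1,123,-16,235,0,0,6],[1,123,-16,252,0,0,6],[1,123,-16,252,0,0,6],[1,123,-16,252,0,0,6]]

```text
t: 16.6
eef_pos: [0.4195, 0.1242, 0.072]
tool_rot: [-0.001, 0.757, 0.654, -0.002]
contact_force: [0.8, 1.3, -0.1]
gripper_width: 1.003
grasp_force: 0.0
```

```bash
python3 -c "
from h import *
go(.4195,.1233,.0085,-8.3)"
```

```text
shift [-0.8  0.3 63.5] turn [-0.2   0.05 -0.08] t 16.6
```

>>> step_arm:
  increments:
    - [[1,-1,0,35,0,0,0],[1,-1,0,58,0,0,0],[1,-1,0,63,0,0,0],[1,-1,0,63,0,0,0],[-1,-1,0,63,0,0,0],[-1,-1,0,63,0,0,0],[-1,-1,0,63,0,0,0],[-1,-1,0,63,0,0,0],[-1,-1,0,63,0,0,0],[-1,-1,0,63,0,0,0]]

```text
t: 17.43
eef_pos: [0.4213, 0.1241, 0.0118]
tool_rot: [0.001, 0.757, 0.654, 0.001]
contact_force: [-2.6, -1.3, 11.6]
gripper_width: 0.694
grasp_force: 62.4
```

>>> step_arm:
  increments:
    - [[-1,0,0,0,0,0,0],[-1,0,0,0,0,0,0]]

```text
t: 17.6
eef_pos: [0.4212, 0.1241, 0.0118]
tool_rot: [0.001, 0.757, 0.654, 0.001]
contact_force: [-2.7, -1.3, 12.0]
gripper_width: 0.691
grasp_force: 62.4
```

>>> step_arm:
  increments:
    - [[-1,0,0,-30,0,0,0],[-1,0,0,-70,0,0,0],[-1,0,0,-110,0,0,0],[-1,0,0,-145,0,0,0],[-1,0,0,-145,0,0,0],[-1,0,0,-145,0,0,0]]

```text
t: 18.1
eef_pos: [0.4217, 0.1237, 0.1571]
tool_rot: [0.002, 0.757, 0.653, 0.002]
contact_force: [-0.6, -0.3, -4.5]
gripper_width: 0.69
grasp_force: 69.8
```

```bash
python3 -c "
from h import *
go(.4178,-.1412,.150,6.8)"
```

```text
shift [-262.6   34.9    7.2] turn [ 3.200e-01  1.000e-02 -1.522e+01] t 18.1
```

>>> step_arm:
  increments:
    - [[-1,-40,20,0,0,0,-3],[-1,-80,40,0,0,0,-6],[-1,-120,47,0,0,0,-9],[-1,-160,50,0,0,0,-12],[-1,-200,48,0,0,0,-15.2],[-1,-235,42,0,0,0,-15.2],[-1,-258,36,0,0,0,-15.2],[-1,-262,35,0,0,0,-15.2],[-1,-262,35,5,0,0,-15.2],[-1,-262,35,15,0,0,-15.2]]

```text
t: 18.93
eef_pos: [0.4171, -0.1401, 0.1394]
tool_rot: [0.0, 0.664, 0.748, 0.0]
contact_force: [0.4, 0.1, -2.7]
gripper_width: 0.688
grasp_force: 69.7
```

>>> step_arm:
  increments:
    - [[-1,0,0,5,0,0,0],[-1,0,0,5,0,0,0],[-1,0,0,5,0,0,0]]

```text
t: 19.18
eef_pos: [0.4168, -0.139, 0.1341]
tool_rot: [-0.001, 0.663, 0.749, 0.0]
contact_force: [0.4, 0.6, -3.7]
gripper_width: 0.689
grasp_force: 69.6
```

```bash
python3 -c "
from h import *
go(.4178,-.1410,.0998,6.8);print(tool()[0])
d=save('side','s6',(280,220,440,370),4)
"
```

```text
shift [-2.2  0.8 34.3] turn [-0.06 -0.08  0.2 ] t 19.18
[ 0.41676831 -0.13897406  0.13414076]
```

View pics/s6.png

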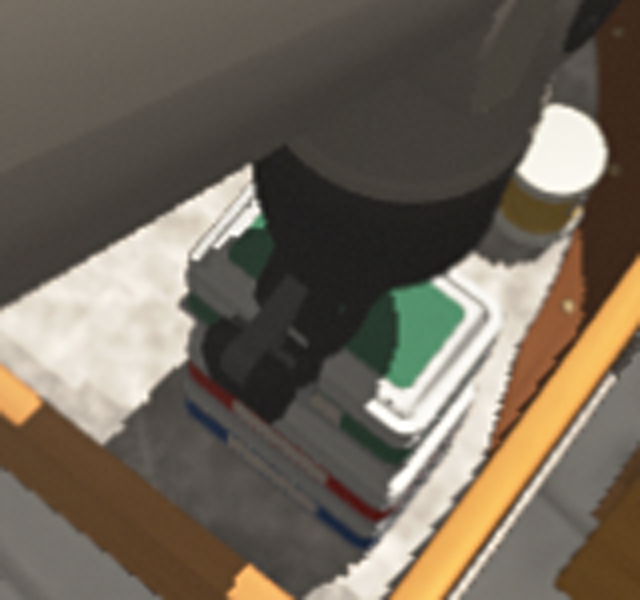

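Green is held squarely over the red/blue column; lowering.

>>> step_arm:
  increments:
    - [[-1,-2,1,5,0,0,0],[-1,-2,1,13,0,0,0],[-1,-2,1,21,0,0,0],[-1,-2,1,25,0,0,0],[-1,-2,1,27,0,0,0],[-1,-2,1,28,0,0,0],[-1,-2,1,28,0,0,0]]

```text
t: 19.82
eef_pos: [0.418, -0.1423, 0.1066]
tool_rot: [-0.0, 0.664, 0.748, 0.0]
contact_force: [-0.9, 0.3, -2.7]
gripper_width: 0.691
grasp_force: 69.6
```

```bash
python3 -c "
from h import *
go(.4178,-.1410,.0998,6.8);print(tool()[0])
"
```

```text
shift [ 1.3 -0.   6.8] turn [-0.01 -0.02  0.05] t 19.82
[ 0.41800237 -0.14232164  0.10662269]
```

>>> step_arm:
  increments:
    - [[-1,1.3,0,0,0,0,0],[-1,1.3,0,1,0,0,0],[-1,1.3,0,2,0,0,0],[-1,1.3,0,3,0,0,0],[-1,1.3,0,4,0,0,0]]

```text
t: 20.23
eef_pos: [0.4179, -0.1412, 0.1028]
tool_rot: [0.0, 0.664, 0.748, -0.0]
contact_force: [-0.8, 0.2, -3.6]
gripper_width: 0.693
grasp_force: 69.6
```

>>> step_arm:
  increments:
    - [[-1,0,0,1,0,0,0],[-1,0,0,2,0,0,0]]

```text
t: 20.4
eef_pos: [0.4179, -0.1412, 0.1008]
tool_rot: [0.0, 0.664, 0.748, -0.0]
contact_force: [0.2, 0.7, -3.0]
gripper_width: 0.693
grasp_force: 69.6
```

>>> step_arm:
  increments:
    - [[-1,0,0,0.5,0,0,0],[-1,0,0,1,0,0,0]]

```text
t: 20.57
eef_pos: [0.418, -0.1411, 0.0998]
tool_rot: [0.0, 0.664, 0.748, 0.0]
contact_force: [-0.9, -0.1, 2.5]
gripper_width: 0.694
grasp_force: 70.4
```

>>> step_arm:
  increments:
    - [[-1,0,0,0.5,0,0,0],[1,0,0,0.5,0,0,0],[1,0,0,0.5,0,0,0],[1,0,0,0.5,0,0,0],[1,0,0,0,0,0,0],[1,0,0,-30,0,0,0],[1,0,0,-70,0,0,0],[1,0,0,-110,0,0,0],[1,0,0,-150,0,0,0],[1,0,0,-150,0,0,0]]

```text
t: 21.4
eef_pos: [0.4223, -0.1414, 0.2568]
tool_rot: [0.006, 0.664, 0.748, 0.002]
contact_force: [1.1, 0.1, -0.5]
gripper_width: 0.995
grasp_force: 0.0
```

>>> step_arm:
  increments:
    - [[1,60,60,-20,0,0,0],[1,90,100,-20,0,0,0],[1,90,100,-20,0,0,0],[1,90,100,-20,0,0,0],[1,90,100,-20,0,0,0],[1,90,100,-20,0,0,0]]

```text
t: 21.9
eef_pos: [0.5064, -0.0394, 0.2695]
tool_rot: [-0.0, 0.663, 0.749, -0.0]
contact_force: [0.0, -0.3, -1.4]
gripper_width: 0.999
grasp_force: 0.0
```

```bash
python3 -c "
from h import *
d=save('side','s7');s=save('scene','c7')
print(panel(d,'green',.136,(280,200,440,370)),panel(s,'green',.136,(365,100,425,200)))
a=cv2.resize(d['image'][160:380,250:470,::-1],(390,390));b=cv2.resize(s['image'][80:230,310:460,::-1],(390,390));cv2.imwrite('pics/fin.png',np.hstack([a,b]))
"
```

```text
[418.6, -143.1, 76.3, 36.0, -83.2] [417.9, -142.1, 72.4, 34.1, -82.9]
```

View pics/fin.png

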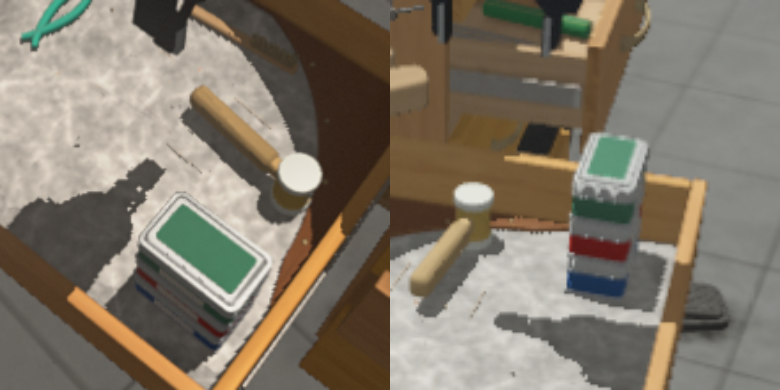

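The picture shows the column standing square and nested (green panel at 418, -143 mm, matching the blue tin's position), with the mallet upright on the tray well clear of it.

```bash
python3 -c "
from station import bot
print(bot.hand_in())"
```

```text
the job is handed in; nothing more can be done
None
```

I tapped the blue lid home, put the mallet back on the tray clear of the tins, nested red then green squarely on the blue tin, left the bystanders untouched, and handed in at about 22 s; the hand-in returned no verdict.

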